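# Find the high spot of a bent dough roller

## Robot

A 7-joint arm with a two-finger parallel gripper is mounted at the origin on the work surface. World frame = base frame: x ahead of the robot, y to its left, z up, the work surface at z = 0. Lengths are in m, angles in rad, forces in N, time in s.
With the tool pointing down it reaches from about 0.425 to 0.925 m from the base axis. Payload 6.8 kg.
Tool frame: the origin (TCP) lies between the finger pads; the fingertips stand r.tcp_to_tips ahead of it and the grasp point (between the pads) lies 3 mm ahead of it (r.tcp_to_tips is the distance from the TCP to the fingertips, in m); z points along the fingers, y is the line along which they close (so a half turn about z gives the same grasp; the last joint's range is limited). The gripper opens to 85 mm and grips with 20 to 120 N. Pads are 22 mm wide; open, the fingers measure 114 mm over their backs; the gripper's body (76 mm by 85 mm) begins 54 mm behind the grasp point. The pads swing forward as they close: fully open they stand 13 mm farther back than shut.
Start: joints at [1.149, 0.477, 0.022, 1.555, -0.011, 1.109, -0.083], TCP at [0.208, -0.642, 0.223] pointing down, gripper open.
Joint ranges: [-2.96, 2.96], [-0.34, 2.1], [-1.41, 1.46], [0.24, 2.44], [-1.37, 4.51], [0.17, 1.92], [-2.96, 2.96]. Speed limits (rad/s): [2.39, 2.39, 3.14, 3.14, 3.14, 3.14, 3.14].

## Interface

Orientations are given as a rotation vector (axis times angle).
In Python, from bench import r gives the robot as it stands. The module is installed in compiled form; this text tells all that it offers.
- The arm moves only by the tool step_arm, never from a script. Its argument "moves" is a list of rows, each an object of numbers: "rx", "ry", "rz": the turn, a rotation vector about the tool's x, y, z in degrees; "dx", "dy", "dz": the shift along the tool's x, y, z in mm; "gripper": the opening, from -1 (shut) to 1 (fully open). In form: [{"rx": .., "ry": .., "rz": .., "dx": .., "dy": .., "dz": .., "gripper": ..}, ...]. A call has 1 to 20 rows; each row shifts and turns the commanded pose from where the row before left it, along the tool's axes as they then stand; what a row does not reach is not made up. A row lasts 1/8 s, in which the tool goes at most 62.5 mm and 10.7 degrees, less where a joint would pass 70% of its speed; a pose out of reach is approached as far as the arm can. A call is refused whole if a number of a shift passes 62.5 or a number of a turn 10.7, either way. A call with a gripper value outside its range is refused whole. The fingers move at their own pace and stop on an object; "grip_force" is the grip in N (left out, the last holds). Time passes only in rows, so rows that do not move let the fingers close. It gives the time, the measured TCP pose, the force, the opening and the grip force at its end, in the units of the state.
- r.get_obs(): the state, without advancing time (a new reading comes with each control period).
- r.grab_frame(name): name is "side" or "top" or "wrist"; returns the picture (480x640x3 uint8, blue, green, red); there is no depth.
- r.camera_info(name): a dict with "mtx" (3x3 intrinsics, pixels), "rvec" (rotation vector, rad) and "tvec" (3), from world to camera coordinates, as OpenCV has them. Camera axes: x right, y down, z forward; pixel columns grow to the right and rows downward; lengths in m; the calibration is good to about 2 mm. A picture is of the moment at which its call begins: read the wrist's pose just before it. camera_info takes no time and is no camera call; for the wrist camera it gives the pose at the moment of the call.
- r.hand_in(): hands the job in; it is judged then, once.
The state is a dict: "clock": time; "joints": joint angles; "qvel": joint speeds; "tau": joint torques, N m; "tcp_pos": TCP position; "orientation": TCP orientation; "contact_force": force on the tool from outside, world axes, zero at the start; "moment": the same for the moment, N m; "grip_width": finger opening in m; "gripper_force": force on a finger pad.
Only numpy, scipy, OpenCV 4.12 (cv2) and the standard library are available. Lean on these libraries where they do the work, as an engineer would, in place of code of your own. Each camera call takes 0.05 s, during which the arm holds its last target. There are 200 camera calls.

## Task

The dough roller lying in the V-blocks runs out of true. Lower the dial indicator until its sprung plunger rests on the roller's barrel with the needle about half-way round; then turn the roller gently, keeping it down in its V-blocks, to find where the needle reads highest. Leave it standing at that highest reading with the plunger still on the barrel, and leave the other things on the table alone.

Things in the scene. Friction and masses are not known exactly. Their poses are not given: they have to be found in the camera images.
- fixture: Checking fixture, fixed to the table: steel base plate 130 x 262 x 12 mm, two steel V-blocks (20 mm thick, 118 mm apart) and a grey guide block for the indicator post. Origin on the table under the middle of the roller; x across the roller, y along it (crank at -y, post at +y), z up. Roller axis 85 mm above the table. Roller and plunger press on the V-blocks with about 20 N; over 38 N is forcing it.
- knob (a point): Centre of the black round knob (26 mm diameter, 30 mm high, free from above) on top of the indicator's sliding post, at fixture y +140 mm; 221 mm above the table when the post is fully raised. Push or pull it up or down to move the indicator: takes about 5 to 15 N, and the post stays where it is left.
- post (a joint): How far the indicator post has been lowered, m: 0 fully raised, 0.070 lowest. Plunger meets the barrel at about 0.047 to 0.053, according to which side of the barrel is up. Starts at 0 to 0.03.
- dial (a point): Centre of the round white dial face, 80 mm diameter, tilted to face up and towards +x, carried by the post's arm above the barrel. Its black needle points to the upper edge at zero and goes clockwise, seen from the front, as the plunger is pressed in.
- needle (a joint): Angle of the dial needle, rad, clockwise from zero: 0.3 rad for each mm the plunger is pressed in. 0 is plunger free, 6.0 is plunger pressed in to its stop at 20 mm (from there the force rises steeply). Half-way round (about 3.1) when lowering is right: then it neither leaves the roller nor reaches its stop as the roller turns.
- plunger: Steel indicator plunger with ball tip (8 mm), pointing straight down onto the top of the barrel at fixture y +20 mm. Origin at the lowest point of the tip. Spring: about 0.4 N at first touch, 0.22 N more per mm, 20 mm travel, 4.8 N at the end; over 8 N would harm it.
- roller: Loose steel roller, about 0.9 kg: 18 mm shaft lying in the two V-blocks, barrel 50 mm diameter and 90 mm long between them, sitting 3 mm off the shaft's centre in an unknown direction (6 mm total runout). Origin on the shaft axis at mid barrel, 85 mm above the table; own y along the axis, crank at -y. At the start its z axis (towards the crank handle) is up. It can be turned either way without end.
- crank_grip (a point): Centre of the wooden crank handle (16 mm diameter, 36 mm long, parallel to the shaft) that spins freely on its pin, 28 mm off the shaft axis and 130 mm along -y from the barrel's middle. Straight above the shaft at the start. Moving the handle round a 28 mm circle about the shaft turns the roller; 1 to 5 N. Its own axes spin with it.
- oil_bottle: Bystander: green oil bottle, 62 mm diameter, 220 mm high, standing; origin at its foot.
- squeeze_bottle: Bystander: white squeeze bottle, 60 mm diameter, 170 mm high, standing; origin at its foot.
- deli_tub: Bystander: clear open plastic tub, 100 mm diameter, 70 mm high, close to the fixture on the robot's side; origin at its foot.
- sauce_bowl: Bystander: steel bowl, 210 mm diameter, 70 mm high; origin at its foot.
- ladle: Bystander: steel spoon 240 mm long, lying flat at the right; origin under it.
- shaker: Bystander: aluminium flour shaker, 54 mm diameter, 80 mm high, close to the fixture on its far side; origin at its foot.
- scraper: Bystander: white plastic dough scraper 110 x 75 x 6 mm, lying flat at the left; origin under its middle.

How it is judged:
On the way:
1. the plunger rests on the barrel with the needle about half-way round (value of joint needle between 2.3 and 4 rad and contact force between plunger and roller above 0.3 N), for 0.3 s.
At the end, for the whole second after the job is handed in: The barrel's high spot is under the plunger (tip no more than 0.4 mm below the greatest height, about 0.5 rad either way), the plunger still pressing on the barrel, the roller lying down in both V-blocks (axis within 1.2 mm of its height, along the fixture within 0.03 rad) and at rest (height (world z) of plunger above 0.112 m and contact force between plunger and roller above 0.3 N and height (world z) of roller between 0.0838 and 0.0862 m and angle between the y axis of roller and the y axis of fixture, either way round below 0.03 rad and angular speed of roller below 0.1 rad/s and linear speed of roller below 0.01 m/s); the robot touches nothing.
It fails at once if the plunger is driven against its stop or knocked (over 8 N on the roller) (contact force between plunger and roller above 8 N).
It fails at once if the roller is forced: pressed against the V-blocks with over 38 N (contact force between roller and fixture above 38 N).
It fails at once if the roller is lifted out of the V-blocks (either end up by more than about 6 mm) (z of roller in the frame of fixture above 0.091 m or angle between the y axis of roller and the y axis of fixture, either way round above 0.08 rad).
It fails at once if another thing on the table is pushed away by more than 25 mm or knocked over (distance of any of oil_bottle, squeeze_bottle, deli_tub, sauce_bowl, ladle, shaker, scraper from where it was at the start of the episode above 0.025 m or angle between any of oil_bottle, squeeze_bottle, deli_tub, sauce_bowl, ladle, shaker, scraper's own z axis and vertical above 0.5 rad).
It also fails if it takes over 72 s, if anything falls off the work surface, if the arm or the gripper's body presses on something with over 40 N, if the wrist force passes 120 N, or if a joint passes its speed limit or range.

## Working session

There is one attempt and no reset: what is moved stays moved. The work goes in short steps, Python scripts to look and compute and a tool call to move; the robot and the scene stay as the last step left them, time stands still between calls to the robot, and variables do not carry over. Pictures are saved under pics/ and viewed, at most 10 in all, crops included, and the job is handed in when it is done.

Besides the shell and the picture viewer there is one more tool, called by a JSON object that holds its "name" and its "arguments". step_arm: Moves the arm, as the interface text tells. Its arguments: {"type":"object","properties":{"moves":{"type":"array","items":{"type":"object","properties":{"rx":{"type":"number"},"ry":{"type":"number"},"rz":{"type":"number"},"dx":{"type":"number"},"dy":{"type":"number"},"dz":{"type":"number"},"gripper":{"type":"number"}}}},"grip_force":{"type":"number"}},"required":["moves"]}

```bash
mkdir -p pics; cat > h.py <<'E'
import numpy as np, cv2
from bench import r
def cam(n):
    c=r.camera_info(n); R=cv2.Rodrigues(np.array(c["rvec"],float))[0]; return np.array(c["mtx"],float),R,np.array(c["tvec"],float).ravel()
def ray(n,u,v):
    K,R,t=cam(n); d=R.T@np.linalg.solve(K,[u,v,1.]); return -R.T@t,d/np.linalg.norm(d)
def onz(n,u,v,z):
    o,d=ray(n,u,v); return o+d*(z-o[2])/d[2]
def tri(a,b):
    (o1,d1),(o2,d2)=ray(*a),ray(*b); s=np.linalg.lstsq(np.c_[d1,-d2],o2-o1,rcond=None)[0]
    p,q=o1+s[0]*d1,o2+s[1]*d2; return (p+q)/2,np.linalg.norm(p-q)
def proj(n,p):
    K,R,t=cam(n); q=K@(R@np.asarray(p,float)+t); return q[:2]/q[2]
E
python3 - <<'E'
from h import *
for n in("side","top"):
    cv2.imwrite(f"pics/{n}0.png",r.grab_frame(n)); K,R,t=cam(n); print(n,K[0,0],-R.T@t,R[2])
print(r.get_obs(),r.tcp_to_tips)
E
```

```text
side 600.7812952192523 [ 0.48445782 -1.01574003  1.01465904] [ 0.07888246  0.75744759 -0.64811319]
top 545.3904642116889 [0.4831053  0.00682937 1.20314464] [ 0.12062441 -0.00768896 -0.99266844]
{'clock': 0.1, 'joints': array([ 1.14891698,  0.47774111,  0.02236775,  1.55632255, -0.01150289,
        1.10929374, -0.08312512]), 'qvel': array([ 8.12397618e-04, -1.29448520e-03, -8.72839077e-04, -2.60218673e-03,
        8.87969660e-05, -8.91022022e-05,  7.50492491e-04]), 'tau': array([ 5.12134153e-03, -5.97754633e+01,  1.61416054e+00, -2.81953901e+01,
        1.29204086e-02,  4.95304470e-03,  2.46947235e-05]), 'tcp_pos': array([ 0.20815461, -0.64154545,  0.22252024]), 'orientation': array([-3.10144307e+00, -4.90571322e-01,  5.98980057e-04]), 'contact_force': array([0.21575334, 0.63625965, 0.7026325 ]), 'moment': array([-0.00992878,  0.02956736, -0.00885462]), 'gripper_force': 0.0, 'grip_width': 0.08555669564952181} 0.022
```

View pics/side0.png

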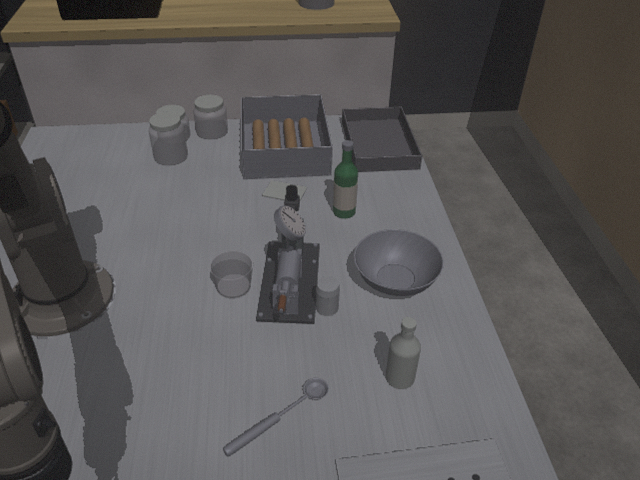

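View pics/top0.png

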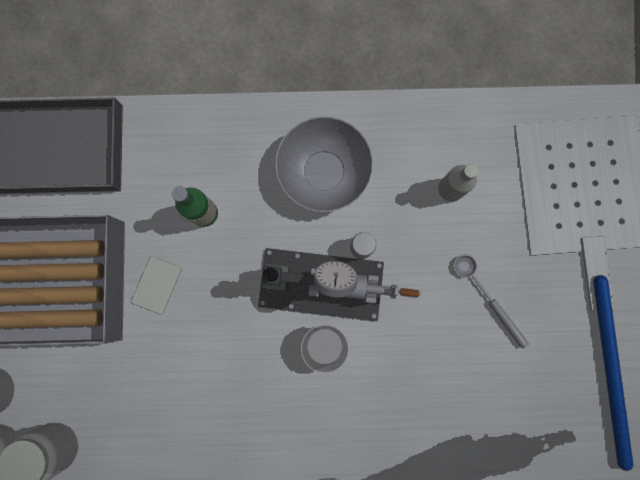

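The side view shows the knob at about (292,191), the dial at (290,222) and the crank handle at (282,302). In the top view they are at (271,274), (334,279) and (409,293). Next I'll triangulate these and enlarge the area.

```bash
python3 - <<'E'
from h import *
S=cv2.imread("pics/side0.png");T=cv2.imread("pics/top0.png")
def cen(I,x0,x1,y0,y1,f):
    c=I[y0:y1,x0:x1].astype(int); m=f(c).astype(np.uint8); n,l,s,ce=cv2.connectedComponentsWithStats(m); k=1+np.argmax(s[1:,4]); return ce[k]+[x0,y0],s[k]
org=lambda c:(c[...,2]>c[...,0]+35)
dark=lambda c:(c.max(2)<35)
hs=cen(S,260,310,270,325,org);ht=cen(T,380,440,270,315,org)
ks=cen(S,278,308,180,206,dark);kt=cen(T,258,290,262,290,dark)
print(hs,ht,ks,kt)
print("handle",tri(("side",*hs[0]),("top",*ht[0])),onz("top",*ht[0],.113))
print("knob",tri(("side",*ks[0]),("top",*kt[0])))
m=(T[235:330,250:395].max(2)<75).astype(np.uint8)
cs,_=cv2.findContours(m,0,2);c=max(cs,key=cv2.contourArea)+[250,235]
b=cv2.boxPoints(cv2.minAreaRect(c));p=np.array([onz("top",*x,.012) for x in b]);print("plate",b,p,p.mean(0),np.linalg.norm(np.diff(p,axis=0),axis=1))
a=cv2.resize(S[170:330,225:345],None,fx=3.4,fy=3.4,interpolation=2);b=cv2.resize(T[230:340,240:440],None,fx=1.95,fy=1.95,interpolation=2)
o=np.zeros((max(a.shape[0],b.shape[0]),a.shape[1]+b.shape[1],3),np.uint8);o[:a.shape[0],:a.shape[1]]=a;o[:b.shape[0],a.shape[1]:]=b
cv2.imwrite("pics/c0.png",o)
E
```

```text
Traceback (most recent call last):
ValueError: attempt to get argmax of an empty sequence
```

```bash
python3 - <<'E'
from h import *
S=cv2.imread("pics/side0.png");T=cv2.imread("pics/top0.png")
def cen(I,x0,x1,y0,y1,f):
    c=I[y0:y1,x0:x1].astype(int); m=f(c).astype(np.uint8); n,l,s,ce=cv2.connectedComponentsWithStats(m)
    if n<2: return None,c.max(2).min()
    k=1+np.argmax(s[1:,4]); return ce[k]+[x0,y0],s[k]
org=lambda c:(c[...,2]>c[...,0]+35)
dark=lambda c:(c.max(2)<c.max(2).min()+15)
hs=cen(S,260,310,270,325,org);ht=cen(T,380,440,270,315,org)
ks=cen(S,278,308,180,206,dark);kt=cen(T,258,290,262,290,dark)
print(hs,ht,ks,kt)
for n,a,b in(("handle",hs,ht),("knob",ks,kt)):
    if a[0] is not None and b[0] is not None: print(n,tri(("side",*a[0]),("top",*b[0])))
m=(T[235:330,250:395].max(2)<75).astype(np.uint8)
cs,_=cv2.findContours(m,0,2);c=max(cs,key=cv2.contourArea)+[250,235]
b=cv2.boxPoints(cv2.minAreaRect(c));p=np.array([onz("top",*x,.012) for x in b]);print("plate",b,p,p.mean(0),np.linalg.norm(np.diff(p,axis=0),axis=1))
a=cv2.resize(S[170:330,225:345],None,fx=3.4,fy=3.4,interpolation=2);b=cv2.resize(T[230:340,240:440],None,fx=1.95,fy=1.95,interpolation=2)
o=np.zeros((max(a.shape[0],b.shape[0]),a.shape[1]+b.shape[1],3),np.uint8);o[:a.shape[0],:a.shape[1]]=a;o[:b.shape[0],a.shape[1]:]=b
cv2.imwrite("pics/c0.png",o)
E
```

```text
(array([282.04545455, 301.52272727]), array([20, 26,  5, 12, 44], dtype=int32)) (array([409.28037383, 292.17757009]), array([ 21,  19,  18,   8, 107], dtype=int32)) (array([291.38513514, 193.14864865]), array([  8,   6,  12,  15, 148], dtype=int32)) (array([266.375, 271.   ]), array([6, 8, 5, 3, 8], dtype=int32))
handle (array([ 0.50585815, -0.16899941,  0.11627202]), np.float64(0.001030105207139642))
knob (array([0.54709293, 0.10727395, 0.18496105]), np.float64(0.005208388339676973))
plate [[257.07172 306.8908 ]
 [265.89764 231.87032]
 [385.65192 245.95905]
 [376.826   320.97955]] [[ 0.48372794  0.14537578  0.012     ]
 [ 0.64725614  0.12439287  0.012     ]
 [ 0.6098013  -0.13827308  0.012     ]
 [ 0.44722631 -0.11299372  0.012     ]] [0.54700292 0.00462546 0.012     ] [0.1648689  0.26532294 0.16452864]
```

View pics/c0.png

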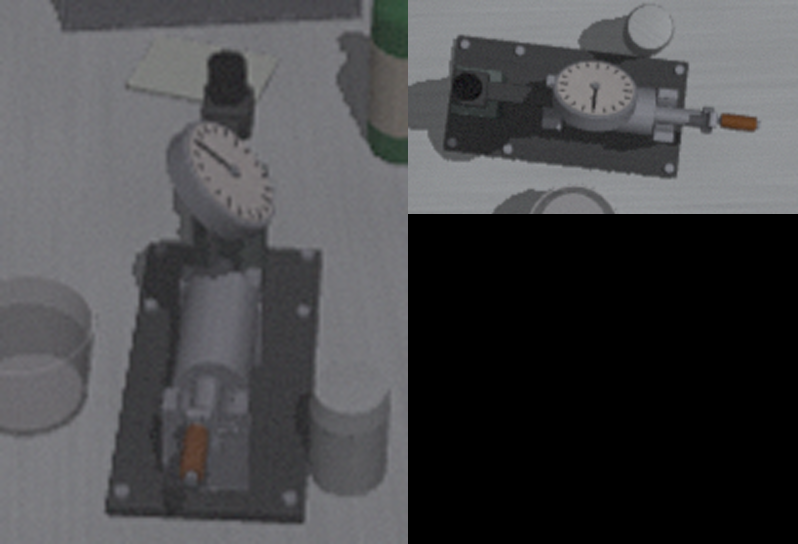

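The crop shows the plate corners, the knob on its post at the left and the shaker beside the crank at the top right. The dial needle is at zero, and the handle is up at the right. Now I'll fix the fixture pose.

```bash
python3 - <<'E'
from h import *
c=[(265.1,249),(383.6,261.8),(377.9,320.8),(258.5,305.9)]
p=np.array([onz("top",*x,.012) for x in c]);print(p.round(4),np.linalg.norm(p-np.roll(p,-1,0),axis=1))
yd=(p[0]+p[3]-p[1]-p[2])[:2]; yd/=np.linalg.norm(yd);ctr=p.mean(0)[:2];xd=np.array([yd[1],-yd[0]])
h=np.array([.50586,-.169]); print("ctr",ctr,"yd",yd,"yaw",np.degrees(np.arctan2(-yd[0],yd[1])))
k,e=tri(("side",291.5,186.5),("top",269.7,274.6));print("knobtop",k,e)
d=k[:2]-h;print("h-k",np.linalg.norm(d),np.degrees(np.arctan2(-d[0],d[1])))
for n,q in(("h",h),("k",k[:2])): print(n,(q-ctr)@xd,(q-ctr)@yd)
for n,u,v,z in(("shaker",364,243,.08),("tub",325,346,.04)): q=onz("top",u,v,z)[:2];print(n,q,(q-ctr)@xd,(q-ctr)@yd)
for n,y in(("O",0),("k",.14),("h",-.13)): print(n,ctr+yd*y)
# handle long axis in both views
E
```

```text
[[ 0.6094  0.1266  0.012 ]
 [ 0.575  -0.1325  0.012 ]
 [ 0.4476 -0.1153  0.012 ]
 [ 0.4858  0.1423  0.012 ]] [0.26129512 0.12862064 0.26041483 0.12457872]
ctr [0.52943426 0.00526446] yd [0.13910701 0.99027735] yaw -7.996176346858117
knobtop [0.54299477 0.09885185 0.20972349] 0.0032137904990663714
h-k 0.27041376518798965 -7.89312764326697
h 0.000896357229154155 -0.1758494895553598
k 0.0004100077432142429 0.0945638382732121
shaker [ 0.60980183 -0.0853147 ] 0.09218638964477834 -0.07851879164326454
tub [0.3988064  0.00046953] -0.12869079967944252 -0.02291955892253572
O [0.52943426 0.00526446]
k [0.54890924 0.14390329]
h [ 0.51135034 -0.1234716 ]
```

Plate size, handle height (0.116) and handle–knob distance (0.270) all agree. Taking the origin from the handle and knob:

| Item | Value |
|---|---|
| Fixture yaw | −8° |
| Fixture origin | about (0.524, −0.040) |
| Knob | (0.543, 0.0985), top z about 0.21 |

I'll raise and turn the tool so that its x/y match fixture y/x.

{"name": "step_arm", "arguments": {"moves": [{"rz": -10.65, "dz": -18, "gripper": -1}, {"rz": -10.65, "dz": -18, "gripper": -1}, {"rz": -10.65, "dz": -18, "gripper": -1}, {"rz": -10.65, "dz": -18, "gripper": -1}, {"rz": -10.65, "dz": -18, "gripper": -1}, {"rz": -10.65, "dz": -18, "gripper": -1}, {"gripper": -1}]}}

```text
invalid input at $.moves[0]: expected keys rx, ry, rz, dx, dy, dz, gripper
```

{"name": "step_arm", "arguments": {"moves": [{"dx": 40, "dy": 28.6}, {"dx": 40, "dy": 28.6}, {"dx": 40, "dy": 28.6}, {"dx": 40, "dy": 28.6}, {"dx": 40, "dy": 28.6}, {"dx": 40, "dy": 28.6}, {"dx": 40, "dy": 28.6}, {"dx": 40, "dy": 28.6}, {}, {}]}}

```text
invalid input at $.moves[0]: expected keys rx, ry, rz, dx, dy, dz, gripper
```

{"name": "step_arm", "arguments": {"moves": [{"rx": 0, "ry": 0, "rz": -10.65, "dx": 0, "dy": 0, "dz": -18, "gripper": -1}, {"rx": 0, "ry": 0, "rz": -10.65, "dx": 0, "dy": 0, "dz": -18, "gripper": -1}, {"rx": 0, "ry": 0, "rz": -10.65, "dx": 0, "dy": 0, "dz": -18, "gripper": -1}, {"rx": 0, "ry": 0, "rz": -10.65, "dx": 0, "dy": 0, "dz": -18, "gripper": -1}, {"rx": 0, "ry": 0, "rz": -10.65, "dx": 0, "dy": 0, "dz": -18, "gripper": -1}, {"rx": 0, "ry": 0, "rz": -10.65, "dx": 0, "dy": 0, "dz": -18, "gripper": -1}, {"rx": 0, "ry": 0, "rz": 0, "dx": 0, "dy": 0, "dz": 0, "gripper": -1}]}}

```text
clock: 0.98
tcp_pos: [0.2085, -0.6426, 0.3324]
orientation: [2.373, 2.055, -0.001]
contact_force: [-0.4, 0.4, -0.2]
grip_width: -0.0003
gripper_force: 0.0
```

{"name": "step_arm", "arguments": {"moves": [{"rx": 0, "ry": 0, "rz": 0, "dx": 40, "dy": 28.6, "dz": 0, "gripper": -1}, {"rx": 0, "ry": 0, "rz": 0, "dx": 40, "dy": 28.6, "dz": 0, "gripper": -1}, {"rx": 0, "ry": 0, "rz": 0, "dx": 40, "dy": 28.6, "dz": 0, "gripper": -1}, {"rx": 0, "ry": 0, "rz": 0, "dx": 40, "dy": 28.6, "dz": 0, "gripper": -1}, {"rx": 0, "ry": 0, "rz": 0, "dx": 40, "dy": 28.6, "dz": 0, "gripper": -1}, {"rx": 0, "ry": 0, "rz": 0, "dx": 40, "dy": 28.6, "dz": 0, "gripper": -1}, {"rx": 0, "ry": 0, "rz": 0, "dx": 40, "dy": 28.6, "dz": 0, "gripper": -1}, {"rx": 0, "ry": 0, "rz": 0, "dx": 40, "dy": 28.6, "dz": 0, "gripper": -1}, {"rx": 0, "ry": 0, "rz": 0, "dx": 0, "dy": 0, "dz": 0, "gripper": -1}]}}

```text
clock: 2.1
tcp_pos: [0.483, -0.3525, 0.3302]
orientation: [-2.367, -2.062, -0.003]
contact_force: [0.2, -0.4, 0.3]
grip_width: -0.0002
gripper_force: 0.0
```

{"name": "step_arm", "arguments": {"moves": [{"rx": 0, "ry": 0, "rz": 0, "dx": 57, "dy": 0, "dz": 0, "gripper": -1}, {"rx": 0, "ry": 0, "rz": 0, "dx": 57, "dy": 0, "dz": 0, "gripper": -1}, {"rx": 0, "ry": 0, "rz": 0, "dx": 57, "dy": 0, "dz": 0, "gripper": -1}, {"rx": 0, "ry": 0, "rz": 0, "dx": 57, "dy": 0, "dz": 0, "gripper": -1}, {"rx": 0, "ry": 0, "rz": 0, "dx": 57, "dy": 0, "dz": 0, "gripper": -1}, {"rx": 0, "ry": 0, "rz": 0, "dx": 57, "dy": 0, "dz": 0, "gripper": -1}, {"rx": 0, "ry": 0, "rz": 0, "dx": 57, "dy": -2, "dz": 0, "gripper": -1}, {"rx": 0, "ry": 0, "rz": 0, "dx": 56, "dy": 0, "dz": 0, "gripper": -1}, {"rx": 0, "ry": 0, "rz": 0, "dx": 0, "dy": 0, "dz": 0, "gripper": -1}, {"rx": 0, "ry": 0, "rz": 0, "dx": 0, "dy": 0, "dz": 0, "gripper": -1}]}}

```text
clock: 3.35
tcp_pos: [0.5422, 0.0917, 0.3304]
orientation: [-2.376, -2.055, 0.003]
contact_force: [-0.6, 0.4, -0.6]
grip_width: -0.0001
gripper_force: 0.0
```

```bash
python3 - <<'E'
from h import *
K,R,t=cam("wrist");print(-R.T@t,R[2],K[0,0],r.get_obs()["tcp_pos"],proj("wrist",[.5434,.0985,.21]))
cv2.imwrite("pics/w1.png",r.grab_frame("wrist"))
E
```

```text
[0.55258292 0.16677069 0.48061618] [-0.0434008  -0.29366575 -0.95492241] 423.71802394297373 [0.54216904 0.09170879 0.33039717] [321.14751969 216.8449097 ]
```

View pics/w1.png

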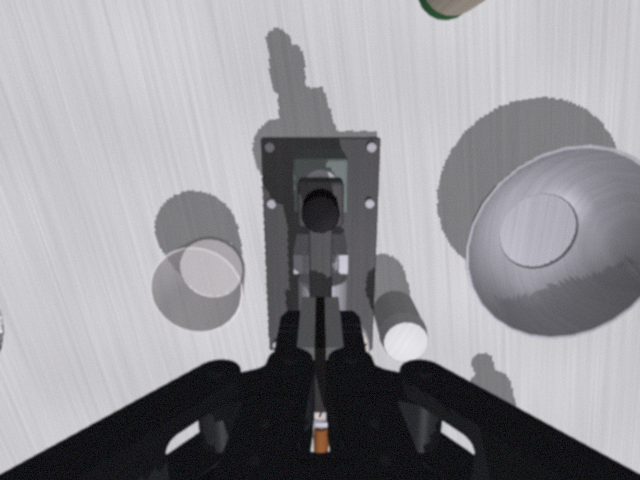

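The wrist view shows the knob at (321,211) against a predicted (321,217), so it lies about 4 mm further on. The dial is behind the gripper. I'll correct for that and descend.

{"name": "step_arm", "arguments": {"moves": [{"rx": 0, "ry": 0, "rz": 0, "dx": 10, "dy": 0, "dz": 20, "gripper": -1}, {"rx": 0, "ry": 0, "rz": 0, "dx": 0, "dy": 0, "dz": 35, "gripper": -1}, {"rx": 0, "ry": 0, "rz": 0, "dx": 0, "dy": 0, "dz": 25, "gripper": -1}, {"rx": 0, "ry": 0, "rz": 0, "dx": 0, "dy": 0, "dz": 8, "gripper": -1}, {"rx": 0, "ry": 0, "rz": 0, "dx": 0, "dy": 0, "dz": 4, "gripper": -1}, {"rx": 0, "ry": 0, "rz": 0, "dx": 0, "dy": 0, "dz": 4, "gripper": -1}, {"rx": 0, "ry": 0, "rz": 0, "dx": 0, "dy": 0, "dz": 4, "gripper": -1}, {"rx": 0, "ry": 0, "rz": 0, "dx": 0, "dy": 0, "dz": 0, "gripper": -1}]}}

```text
clock: 4.4
tcp_pos: [0.5438, 0.103, 0.2315]
orientation: [2.373, 2.058, 0.0]
contact_force: [0.6, 0.3, 0.4]
grip_width: 0.0001
gripper_force: 0.0
```

{"name": "step_arm", "arguments": {"moves": [{"rx": 0, "ry": 0, "rz": 0, "dx": 0, "dy": 0, "dz": 3, "gripper": -1}, {"rx": 0, "ry": 0, "rz": 0, "dx": 0, "dy": 0, "dz": 3, "gripper": -1}, {"rx": 0, "ry": 0, "rz": 0, "dx": 0, "dy": 0, "dz": 3, "gripper": -1}, {"rx": 0, "ry": 0, "rz": 0, "dx": 0, "dy": 0, "dz": 3, "gripper": -1}]}}

```text
clock: 4.9
tcp_pos: [0.5438, 0.103, 0.2192]
orientation: [2.373, 2.059, -0.0]
contact_force: [0.6, -1.1, -0.9]
grip_width: -0.0
gripper_force: 0.0
```

{"name": "step_arm", "arguments": {"moves": [{"rx": 0, "ry": 0, "rz": 0, "dx": 0, "dy": 0, "dz": 3, "gripper": -1}, {"rx": 0, "ry": 0, "rz": 0, "dx": 0, "dy": 0, "dz": 3, "gripper": -1}, {"rx": 0, "ry": 0, "rz": 0, "dx": 0, "dy": 0, "dz": 3, "gripper": -1}, {"rx": 0, "ry": 0, "rz": 0, "dx": 0, "dy": 0, "dz": 3, "gripper": -1}]}}

```text
clock: 5.4
tcp_pos: [0.5438, 0.1031, 0.2072]
orientation: [2.373, 2.059, 0.0]
contact_force: [0.4, -0.7, 0.2]
grip_width: -0.0003
gripper_force: 0.0
```

```bash
cat >> h.py <<'E'
def shot(name,wrist=False):
    S=r.grab_frame("side");T=r.grab_frame("top");cv2.imwrite(f"pics/{name}_s.png",S);cv2.imwrite(f"pics/{name}_t.png",T)
    a=cv2.resize(S[180:320,250:330],None,fx=4,fy=4,interpolation=2);b=cv2.resize(T[250:315,255:345],None,fx=5,fy=5,interpolation=2)
    o=np.zeros((560,770,3),np.uint8);o[:560,:320]=a;o[:325,320:]=b; cv2.imwrite(f"pics/{name}.png",cv2.convertScaleAbs(o,alpha=1.5))
E
python3 -c "
from h import *
shot('n1')"
```

```text
(no output)
```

View pics/n1.png

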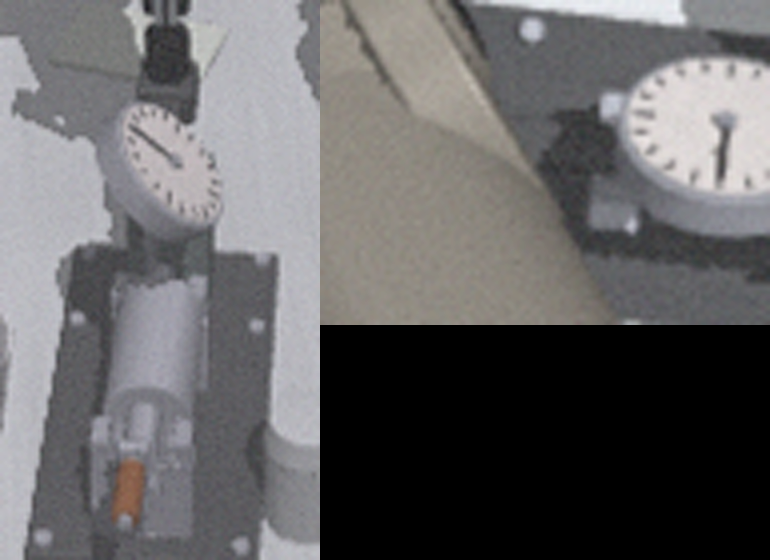

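The dial still reads zero, and the knob seems not to have moved, with the tips just above it. I'll check the knob height.

```bash
python3 - <<'E'
from h import *
p=r.get_obs()["tcp_pos"];print(p)
for z in(.022,.019): print("tip px side",proj("side",p-[0,0,z]))
for u,v in((291.5,185.5),(291.5,193.1)):
    o,d=ray("side",u,v)
    for y in(.095,.102,.108): s=(y-o[1])/d[1];print(u,v,o+s*d)
# wrist rays at first wrist picture: camera C, knob px (321,211)
W=r.grab_frame("wrist");cv2.imwrite("pics/w2.png",W)
print("wrist proj knob",proj("wrist",[.544,.102,.2]),proj("wrist",p-[0,0,.022]))
S=cv2.imread("pics/n1_s.png");a=cv2.resize(S[165:215,265:320],None,fx=9,fy=9,interpolation=2)
b=cv2.resize(W[180:380,240:400],None,fx=1.9,fy=1.9);o=np.zeros((450,800,3),np.uint8);o[:450,:495]=a;o[:380,495:799]=b;cv2.imwrite("pics/k2.png",cv2.convertScaleAbs(o,alpha=1.6))
E
```

```text
[0.54357843 0.10297754 0.20698412]
tip px side [291.10954652 194.20676089]
tip px side [291.08883196 193.16088094]
291.5 185.5 [0.54443548 0.095      0.21537083]
291.5 185.5 [0.54481347 0.102      0.21033364]
291.5 185.5 [0.54513746 0.108      0.20601604]
291.5 193.1 [0.54410306 0.095      0.19399537]
291.5 193.1 [0.54447895 0.102      0.18882347]
291.5 193.1 [0.54480114 0.108      0.1843904 ]
wrist proj knob [322.29937408 303.90358689] [320.83741654 287.00261448]
```

View pics/k2.png

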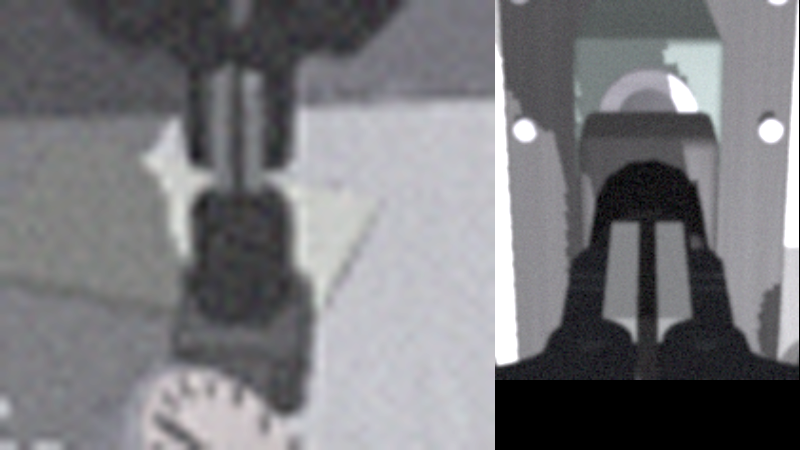

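The evidence suggests the tips are right at the knob top, so I'll lower gently and watch the force.

{"name": "step_arm", "arguments": {"moves": [{"rx": 0, "ry": 0, "rz": 0, "dx": 0, "dy": 0, "dz": 2, "gripper": -1}, {"rx": 0, "ry": 0, "rz": 0, "dx": 0, "dy": 0, "dz": 2, "gripper": -1}]}}

```text
clock: 5.8
tcp_pos: [0.5438, 0.1031, 0.2034]
orientation: [2.373, 2.058, 0.0]
contact_force: [0.6, -0.2, 0.4]
grip_width: -0.0001
gripper_force: 0.0
```

{"name": "step_arm", "arguments": {"moves": [{"rx": 0, "ry": 0, "rz": 0, "dx": 0, "dy": 0, "dz": 2, "gripper": -1}, {"rx": 0, "ry": 0, "rz": 0, "dx": 0, "dy": 0, "dz": 2, "gripper": -1}]}}

```text
clock: 6.05
tcp_pos: [0.5438, 0.103, 0.1998]
orientation: [2.373, 2.058, -0.0]
contact_force: [-3.2, -0.6, 6.8]
grip_width: -0.0
gripper_force: 3.2
```

```bash
cat >> h.py <<'E'
def rows(S):
    # knob dark column span in side image, col 285..298
    c=S[178:205,287:296].max(2).mean(1); return c.round(0).astype(int)
E
python3 - <<'E'
from h import *
S=r.grab_frame("side");cv2.imwrite("pics/s3.png",S)
for n in("side0","n1_s","s3"): print(n,rows(cv2.imread(f"pics/{n}.png")))
print(r.get_obs()["contact_force"])
# dial shift between frames
a,b=[cv2.imread(f"pics/{n}.png",0) for n in("n1_s","s3")]
print(cv2.phaseCorrelate(np.float32(a[205:242,270:310]),np.float32(b[205:242,270:310])))
E
```

```text
side0 [120 120 120 120 121 122 112  75  44  41  43  43  44  43  42  42  41  43
  44  43  43  42  46  59  67  61  54]
n1_s [61 62 60 58 58 64 84 78 52 37 41 41 40 41 39 40 39 39 39 42 40 41 45 59
 68 60 55]
s3 [59 60 60 61 61 60 61 61 62 62 52 42 42 38 39 39 39 39 38 39 41 41 43 53
 63 65 57]
[-1.8815959  -0.50947415  4.52537666]
((0.23831882899334644, 0.5678875702725144), 0.9901214867830277)
```

Contact at 6.8 N, and the indicator started moving (side picture shifted 0.6 px). I'll go on in small steps.

{"name": "step_arm", "arguments": {"moves": [{"rx": 0, "ry": 0, "rz": 0, "dx": 0, "dy": 0, "dz": 2, "gripper": -1}, {"rx": 0, "ry": 0, "rz": 0, "dx": 0, "dy": 0, "dz": 2, "gripper": -1}, {"rx": 0, "ry": 0, "rz": 0, "dx": 0, "dy": 0, "dz": 2, "gripper": -1}, {"rx": 0, "ry": 0, "rz": 0, "dx": 0, "dy": 0, "dz": 2, "gripper": -1}]}}

```text
clock: 6.6
tcp_pos: [0.5438, 0.103, 0.192]
orientation: [2.373, 2.058, -0.0]
contact_force: [-2.5, -1.5, 6.4]
grip_width: -0.0002
gripper_force: 3.2
```

```bash
python3 - <<'E'
from h import *
S=r.grab_frame("side");cv2.imwrite("pics/s4.png",S);T=r.grab_frame("top");cv2.imwrite("pics/t4.png",T)
A=cv2.imread("pics/side0.png",0);Tt=A[208:238,275:305]
for n in("n1_s","s3","s4"):
    b=cv2.imread(f"pics/{n}.png",0); print(n,rows(cv2.imread(f"pics/{n}.png")),cv2.phaseCorrelate(np.float32(A[200:250,265:315]),np.float32(b[200:250,265:315]),cv2.createHanningWindow((50,50),cv2.CV_32F)))
K,R,t=cam("side")
print("px per 10mm", proj("side",[.53,0,.19])-proj("side",[.53,0,.18]))
def ndl(I,x0,x1,y0,y1): return cv2.resize(I[y0:y1,x0:x1],None,fx=8,fy=8,interpolation=2)
a=ndl(S,265,315,200,255);b=ndl(T,305,353,250,305)
cv2.imwrite("pics/d4.png",cv2.convertScaleAbs(np.hstack([a,b]),alpha=1.5))
E
```

```text
n1_s [61 62 60 58 58 64 84 78 52 37 41 41 40 41 39 40 39 39 39 42 40 41 45 59
 68 60 55] ((-0.11753480655062631, -0.0489686997232468), 0.8662906623840332)
s3 [59 60 60 61 61 60 61 61 62 62 52 42 42 38 39 39 39 39 38 39 41 41 43 53
 63 65 57] ((0.22196616543858028, 0.7232176450530865), 0.8433547554016113)
s4 [54 59 58 60 60 60 61 62 61 62 62 61 63 51 39 41 40 40 39 40 41 40 41 39
 41 45 57] ((0.5906990125753069, 3.008839704523698), 0.5863579874038696)
px per 10mm [-0.08876839 -3.55119168]
```

View pics/d4.png

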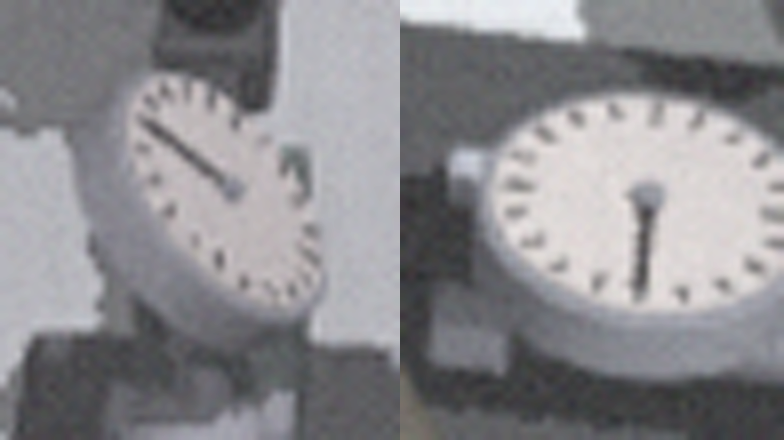

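Indicator lowered by about 9 mm. In both views the needle is still at zero, pointing down from the hub at (336,274) in the top view. I'll write an automatic needle reader and continue.

{"name": "step_arm", "arguments": {"moves": [{"rx": 0, "ry": 0, "rz": 0, "dx": 0, "dy": 0, "dz": 2, "gripper": -1}, {"rx": 0, "ry": 0, "rz": 0, "dx": 0, "dy": 0, "dz": 2, "gripper": -1}, {"rx": 0, "ry": 0, "rz": 0, "dx": 0, "dy": 0, "dz": 2, "gripper": -1}, {"rx": 0, "ry": 0, "rz": 0, "dx": 0, "dy": 0, "dz": 2, "gripper": -1}]}}

```text
clock: 7.2
tcp_pos: [0.5438, 0.103, 0.1839]
orientation: [2.373, 2.058, 0.0]
contact_force: [-2.2, -0.8, 6.0]
grip_width: 0.0001
gripper_force: 3.2
```

```bash
cat >> h.py <<'E'
def needle(I,x0=300,x1=360,y0=245,y1=312):
    """top view: face ellipse by brightness, needle = darkest ray in ellipse-normalised coords, cw from image-down"""
    g=cv2.resize(I[y0:y1,x0:x1],None,fx=4,fy=4,interpolation=2); h=g.min(2)
    b,_=cv2.threshold(h,0,255,cv2.THRESH_OTSU); 
    m=cv2.morphologyEx((h>118).astype(np.uint8),cv2.MORPH_CLOSE,np.ones((9,9)))
    n,l,s,ce=cv2.connectedComponentsWithStats(m); k=l[int(ndl_c[1]-y0)*4+14,int(ndl_c[0]-x0)*4+14]
    c=max(cv2.findContours((l==k).astype(np.uint8),0,2)[0],key=cv2.contourArea)
    (cx,cy),(w,H),a=cv2.fitEllipse(cv2.convexHull(c)); R=cv2.getRotationMatrix2D((0,0),-a,1)[:,:2]
    th=np.radians(np.arange(0,360,1.)); e=np.array([np.sin(-th),np.cos(th)])  # down at 0, cw on the image
    prof=np.zeros(360)
    M=R@np.diag([w/2,H/2])@R.T
    for q in np.arange(.25,.68,.03):
        p=M@e*q; prof+=cv2.remap(h,np.float32(cx+p[0])[None],np.float32(cy+p[1])[None],1)[0]
    prof=cv2.blur(np.tile(prof,3)[None],(7,1))[0,360:720]; d=np.clip(prof.max()*.5+np.median(prof)*.5-prof-0.4*(np.median(prof)-prof.min()),0,None)
    k=np.argmin(prof); i=np.arange(k-15,k+16); wt=d[i%360]
    return np.radians(((i*wt).sum()/wt.sum())%360), (round(cx/4+x0,1),round(cy/4+y0,1),round(w/4,1),round(H/4,1),round(a)), (np.median(prof)-prof.min())/14
ndl_c=(334,272)
E
python3 - <<'E'
from h import *
T=r.grab_frame("top");cv2.imwrite("pics/t5.png",T)
for n in("top0","t4","t5"):print(n,needle(cv2.imread(f"pics/{n}.png")))
print(r.get_obs()["contact_force"])
E
```

```text
top0 (np.float64(1.4710291434290874), (330.1, 281.8, 77.0, 95.4, 88), np.float64(53.704081632653065))
t4 (np.float64(1.4883279835002337), (330.1, 281.8, 77.0, 95.4, 88), np.float64(56.82142857142858))
t5 (np.float64(1.5019068576139398), (330.1, 281.8, 77.2, 94.7, 88), np.float64(53.83163265306122))
[-2.83084213 -0.71334747  5.26894779]
```

```bash
python3 - <<'E'
s=open("h.py").read();i=s.index("def needle")
open("h.py","w").write(s[:i]+'''def needle(I,c=(336,274.4),ax=(18.5,13.2)):
    """top view: needle = darkest ray from the hub in ellipse coords, clockwise from image-down (0 = zero mark)"""
    h=I.min(2); th=np.radians(np.arange(360.)+3); e=np.array([-np.sin(th)*ax[0],np.cos(th)*ax[1]]); prof=np.zeros(360)
    for q in np.arange(.25,.7,.03): prof+=cv2.remap(h,np.float32(c[0]+q*e[0])[None],np.float32(c[1]+q*e[1])[None],1)[0]/15
    prof=cv2.blur(np.tile(prof,3)[None],(7,1))[0,360:720]; md=np.median(prof); k=np.argmin(prof); i=np.arange(k-20,k+21)
    w=np.clip(md-.4*(md-prof[k])-prof[i%360],0,None); return round(float(np.radians((i*w).sum()/w.sum())),2), round(md-prof[k])
''')
E
python3 - <<'E'
from h import *
for n in("top0","t4","t5"):print(n,needle(cv2.imread(f"pics/{n}.png")))
E
```

```text
top0 (0.07, 71)
t4 (0.07, 68)
t5 (0.07, 64)
```

{"name": "step_arm", "arguments": {"moves": [{"rx": 0, "ry": 0, "rz": 0, "dx": 0, "dy": 0, "dz": 2, "gripper": -1}, {"rx": 0, "ry": 0, "rz": 0, "dx": 0, "dy": 0, "dz": 2, "gripper": -1}, {"rx": 0, "ry": 0, "rz": 0, "dx": 0, "dy": 0, "dz": 2, "gripper": -1}]}}

```text
clock: 7.62
tcp_pos: [0.5438, 0.103, 0.1779]
orientation: [2.373, 2.058, -0.0]
contact_force: [-2.8, -1.6, 7.4]
grip_width: -0.0
gripper_force: 3.2
```

```bash
python3 - <<'E'
from h import *
print(needle(r.grab_frame("top")),r.get_obs()["contact_force"])
E
```

```text
(0.09, 69) [-1.3817165  -0.61980695  4.64281543]
```

{"name": "step_arm", "arguments": {"moves": [{"rx": 0, "ry": 0, "rz": 0, "dx": 0, "dy": 0, "dz": 2, "gripper": -1}, {"rx": 0, "ry": 0, "rz": 0, "dx": 0, "dy": 0, "dz": 2, "gripper": -1}, {"rx": 0, "ry": 0, "rz": 0, "dx": 0, "dy": 0, "dz": 2, "gripper": -1}]}}

```text
clock: 8.05
tcp_pos: [0.5439, 0.103, 0.172]
orientation: [2.373, 2.058, -0.0]
contact_force: [-3.4, -1.2, 7.8]
grip_width: 0.0002
gripper_force: 3.9
```

```bash
python3 - <<'E'
from h import *
print(needle(r.grab_frame("top")),r.get_obs()["contact_force"])
E
```

```text
(1.13, 62) [-2.34460918 -1.0734999   6.61360612]
```

{"name": "step_arm", "arguments": {"moves": [{"rx": 0, "ry": 0, "rz": 0, "dx": 0, "dy": 0, "dz": 2, "gripper": -1}, {"rx": 0, "ry": 0, "rz": 0, "dx": 0, "dy": 0, "dz": 2, "gripper": -1}, {"rx": 0, "ry": 0, "rz": 0, "dx": 0, "dy": 0, "dz": 1.5, "gripper": -1}, {"rx": 0, "ry": 0, "rz": 0, "dx": 0, "dy": 0, "dz": 1, "gripper": -1}, {"rx": 0, "ry": 0, "rz": 0, "dx": 0, "dy": 0, "dz": 0, "gripper": -1}, {"rx": 0, "ry": 0, "rz": 0, "dx": 0, "dy": 0, "dz": 0, "gripper": -1}]}}

```text
clock: 8.85
tcp_pos: [0.5438, 0.103, 0.1656]
orientation: [2.373, 2.058, -0.0]
contact_force: [-1.9, -0.1, 8.2]
grip_width: 0.0001
gripper_force: 3.8
```

```bash
python3 - <<'E'
from h import *
T=r.grab_frame("top");cv2.imwrite("pics/t6.png",T)
print(needle(T),r.get_obs()["contact_force"])
E
```

```text
(2.84, 69) [-2.64441701 -1.02914285  8.03190903]
```

The needle reads about 2.8 rad, so the setting is good. I'll lift straight off and move above the crank.

{"name": "step_arm", "arguments": {"moves": [{"rx": 0, "ry": 0, "rz": 0, "dx": 0, "dy": 0, "dz": -3, "gripper": -1}, {"rx": 0, "ry": 0, "rz": 0, "dx": 0, "dy": 0, "dz": -10, "gripper": -1}, {"rx": 0, "ry": 0, "rz": 0, "dx": 0, "dy": 0, "dz": -30, "gripper": -1}, {"rx": 0, "ry": 0, "rz": 0, "dx": 0, "dy": 0, "dz": -50, "gripper": -1}, {"rx": 0, "ry": 0, "rz": 0, "dx": 0, "dy": 0, "dz": -50, "gripper": -1}, {"rx": 0, "ry": 0, "rz": 0, "dx": 0, "dy": 0, "dz": 0, "gripper": -1}]}}

```text
clock: 9.65
tcp_pos: [0.546, 0.1043, 0.3127]
orientation: [2.37, 2.056, 0.012]
contact_force: [0.8, 0.3, -1.6]
grip_width: 0.0002
gripper_force: 0.0
```

```bash
python3 - <<'E'
from h import *
T=r.grab_frame("top");cv2.imwrite("pics/t7.png",T)
S=r.grab_frame("side");cv2.imwrite("pics/s7.png",S)
print(needle(T),r.get_obs()["contact_force"])
E
```

```text
(2.83, 69) [ 0.66194723 -0.77543473 -0.60294193]
```

{"name": "step_arm", "arguments": {"moves": [{"rx": 0, "ry": 0, "rz": 0, "dx": -55, "dy": 0, "dz": 0, "gripper": 0}, {"rx": 0, "ry": 0, "rz": 0, "dx": -55, "dy": 0, "dz": 0, "gripper": 0}, {"rx": 0, "ry": 0, "rz": 0, "dx": -55, "dy": 0, "dz": 0, "gripper": 0}, {"rx": 0, "ry": 0, "rz": 0, "dx": -55, "dy": 0, "dz": 0, "gripper": 0}, {"rx": 0, "ry": 0, "rz": 0, "dx": -55, "dy": 0, "dz": 0, "gripper": 0}, {"rx": 0, "ry": 0, "rz": 0, "dx": 0, "dy": 0, "dz": 40, "gripper": 0}, {"rx": 0, "ry": 0, "rz": 0, "dx": 0, "dy": 0, "dz": 40, "gripper": 0}, {"rx": 0, "ry": 0, "rz": 0, "dx": 0, "dy": 0, "dz": 0, "gripper": 0}, {"rx": 0, "ry": 0, "rz": 0, "dx": 0, "dy": 0, "dz": 0, "gripper": 0}]}}

```text
clock: 10.88
tcp_pos: [0.5054, -0.169, 0.2286]
orientation: [2.373, 2.059, 0.001]
contact_force: [-0.8, -0.7, 0.0]
grip_width: 0.0425
gripper_force: 0.0
```

```bash
python3 - <<'E'
from h import *
p=r.get_obs()["tcp_pos"];print(p)
W=r.grab_frame("wrist");cv2.imwrite("pics/w8.png",W)
for z in(.116,.11): print(proj("wrist",[.5059,-.169,z]))
c=W.astype(int);m=(c[...,2]>c[...,0]+50).astype(np.uint8);n,l,s,ce=cv2.connectedComponentsWithStats(m)
for k in np.argsort(-s[1:,4])[:3]+1: print(s[k],ce[k],onz("wrist",*ce[k],.113), cv2.minAreaRect(np.argwhere(l==k)[:,::-1].astype(np.float32)))
E
```

```text
[ 0.50535964 -0.16903288  0.22857463]
[320.29876132 229.94528997]
[320.26495015 227.44200945]
[ 309  203   21   55 1063] [319.12135466 229.46472248] [ 0.5050742  -0.16942023  0.113     ] ((319.0, 230.0), (54.0, 20.0), 90.0)
```

View pics/w8.png

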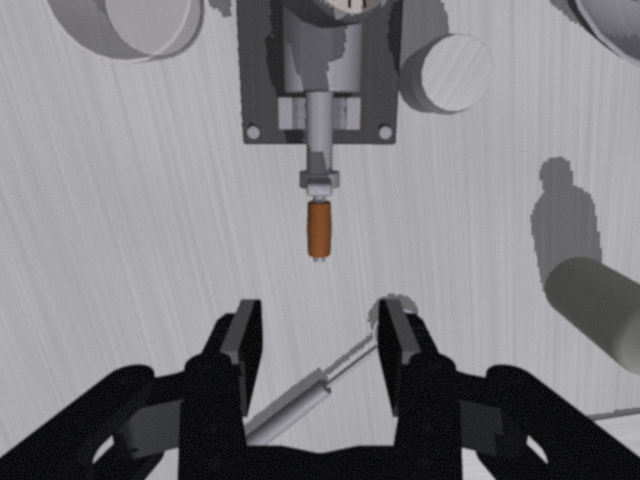

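The wrist view shows the handle at (319,230), upright in the picture, which gives (0.505,−0.169) at z 0.113 — right under the TCP. The needle held at 2.83 after release. I'll descend over the handle.

{"name": "step_arm", "arguments": {"moves": [{"rx": 0, "ry": 0, "rz": 0, "dx": -2, "dy": 0, "dz": 30, "gripper": 0}, {"rx": 0, "ry": 0, "rz": 0, "dx": 0, "dy": 0, "dz": 30, "gripper": 0}, {"rx": 0, "ry": 0, "rz": 0, "dx": 0, "dy": 0, "dz": 25, "gripper": 0}, {"rx": 0, "ry": 0, "rz": 0, "dx": 0, "dy": 0, "dz": 15, "gripper": 0}, {"rx": 0, "ry": 0, "rz": 0, "dx": 0, "dy": 0, "dz": 10, "gripper": 0}, {"rx": 0, "ry": 0, "rz": 0, "dx": 0, "dy": 0, "dz": 2, "gripper": 0}, {"rx": 0, "ry": 0, "rz": 0, "dx": 0, "dy": 0, "dz": 0, "gripper": 0}]}}

```text
clock: 11.8
tcp_pos: [0.5052, -0.1713, 0.1165]
orientation: [2.373, 2.058, 0.001]
contact_force: [0.0, -0.2, 0.2]
grip_width: 0.0428
gripper_force: 0.0
```

```bash
python3 - <<'E'
from h import *
print(r.get_obs()["tcp_pos"],r.get_obs()["contact_force"])
S=r.grab_frame("side");W=r.grab_frame("wrist")
o=np.zeros((480,800,3),np.uint8);o[:440,:400]=cv2.resize(S[245:335,240:322],(400,440),interpolation=2);o[:,400:]=cv2.resize(W[100:480,160:480],(400,480));cv2.imwrite("pics/g1.png",cv2.convertScaleAbs(o,alpha=1.4))
E
```

```text
[ 0.50517532 -0.17127257  0.1165306 ] [ 0.04138789 -0.20655447  0.22671093]
```

View pics/g1.png

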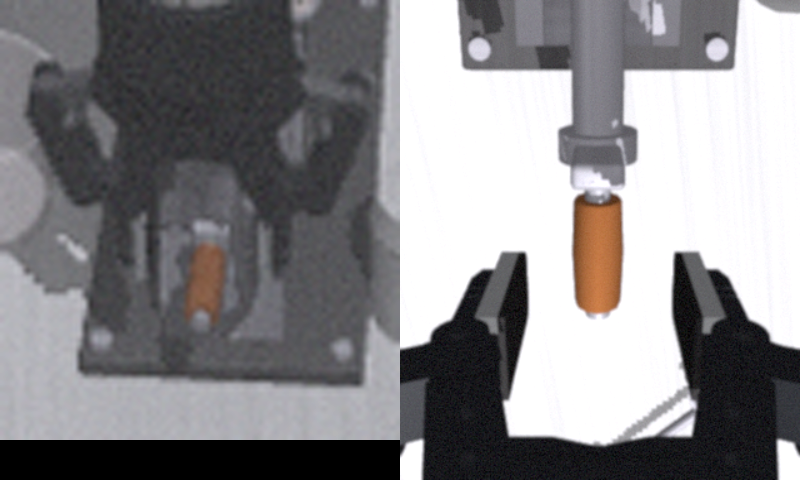

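Both views show the pads on either side of the handle. I'll check the fingertip depth numerically.

```bash
python3 - <<'E'
from h import *
p=r.get_obs()["tcp_pos"]
x=np.array([.139,.99,0]);y=np.array([.99,-.139,0])
for z in(.022,.009,0,-.013):
  for s in(-.011,.011):
    q=p+s*x+.0215*y-[0,0,z]; a=proj("side",q);w=proj("wrist",q); print(z,s,(a-[240,245])*4.88,(w-[160,100])*[1.25,1.263]+[400,0])
q=np.array([.505,-.169,.113])
for s in(-.018,.018): print(s,(proj("side",q+s*x)-[240,245])*4.88,(proj("wrist",q+s*x)-[160,100])*[1.25,1.263]+[400,0])
E
```

```text
0.022 -0.011 [252.88398406 336.91445034] [661.16629175 264.69612739]
0.022 0.011 [256.71405456 298.21108167] [663.21529592 206.65684482]
0.009 -0.011 [252.40970732 315.79667058] [665.53580964 282.50445221]
0.009 0.011 [256.27228569 277.11544153] [667.89939119 220.93430998]
0 -0.011 [252.07750648 301.0050022 ] [668.93656454 296.36450481]
0 0.011 [255.96290339 262.34161223] [671.56109137 232.0954401 ]
-0.013 -0.011 [251.59198714 279.38663113] [674.50716957 319.06795779]
-0.013 0.011 [255.51080621 240.7527678 ] [677.58984277 250.47151555]
-0.018 [198.31578538 313.30819891] [600.04944196 303.79096112]
0.018 [205.80904085 250.27871354] [599.83533011 199.5482756 ]
```

Observed pad ends fit tips about 10–13 mm *behind* the reported TCP, which matches the knob contact too. So the tips are about 30 mm shorter than stated, and I'll go 30 mm lower. Only the handle is below, and it is between the pads.

{"name": "step_arm", "arguments": {"moves": [{"rx": 0, "ry": 0, "rz": 0, "dx": 0, "dy": 0, "dz": 10, "gripper": 0}, {"rx": 0, "ry": 0, "rz": 0, "dx": 0, "dy": 0, "dz": 10, "gripper": 0}, {"rx": 0, "ry": 0, "rz": 0, "dx": 0, "dy": 0, "dz": 6, "gripper": 0}, {"rx": 0, "ry": 0, "rz": 0, "dx": 0, "dy": 0, "dz": 2, "gripper": 0}, {"rx": 0, "ry": 0, "rz": 0, "dx": 0, "dy": 0, "dz": 0, "gripper": 0}]}}

```text
clock: 12.52
tcp_pos: [0.5047, -0.1711, 0.0877]
orientation: [-2.373, -2.058, 0.0]
contact_force: [0.1, -0.3, -0.3]
grip_width: 0.0427
gripper_force: 0.0
```

```bash
python3 - <<'E'
from h import *
print(r.get_obs()["tcp_pos"],r.get_obs()["contact_force"])
S=r.grab_frame("side");W=r.grab_frame("wrist");T=r.grab_frame("top");print(needle(T))
o=np.zeros((480,800,3),np.uint8);o[:440,:400]=cv2.resize(S[245:335,240:322],(400,440),interpolation=2);o[:,400:]=cv2.resize(W[100:480,160:480],(400,480));cv2.imwrite("pics/g2.png",cv2.convertScaleAbs(o,alpha=1.4))
E
```

```text
[ 0.50466213 -0.17113294  0.0877468 ] [ 0.10755499 -0.26292232 -0.28061266]
(2.83, 70)
```

View pics/g2.png

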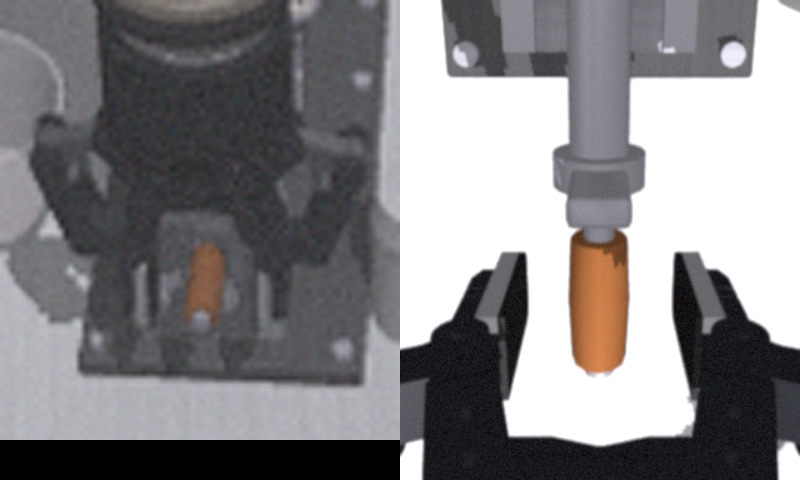

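Now the pads span the handle well, with the handle at crop (600,300) centred between pad faces 525 and 675. I'll grip softly and turn 30° towards +x.

{"name": "step_arm", "arguments": {"grip_force": 20, "moves": [{"rx": 0, "ry": 0, "rz": 0, "dx": 0, "dy": 0, "dz": 0, "gripper": -0.4}, {"rx": 0, "ry": 0, "rz": 0, "dx": 0, "dy": 0, "dz": 0, "gripper": -0.7}, {"rx": 0, "ry": 0, "rz": 0, "dx": 0, "dy": 0, "dz": 0, "gripper": -1}, {"rx": 0, "ry": 0, "rz": 0, "dx": 0, "dy": 0, "dz": 0, "gripper": -1}, {"rx": 0, "ry": 0, "rz": 0, "dx": 0, "dy": 0, "dz": 0, "gripper": -1}]}}

```text
clock: 13.3
tcp_pos: [0.5049, -0.1713, 0.088]
orientation: [2.373, 2.058, 0.0]
contact_force: [-0.0, -1.0, 0.4]
grip_width: 0.0151
gripper_force: 20.7
```

{"name": "step_arm", "arguments": {"moves": [{"rx": 0, "ry": 0, "rz": 0, "dx": 0, "dy": 2.44, "dz": 0.11, "gripper": -1}, {"rx": 0, "ry": 0, "rz": 0, "dx": 0, "dy": 2.42, "dz": 0.32, "gripper": -1}, {"rx": 0, "ry": 0, "rz": 0, "dx": 0, "dy": 2.38, "dz": 0.53, "gripper": -1}, {"rx": 0, "ry": 0, "rz": 0, "dx": 0, "dy": 2.33, "dz": 0.73, "gripper": -1}]}}

```text
clock: 13.8
tcp_pos: [0.5145, -0.1726, 0.0862]
orientation: [2.373, 2.058, 0.0]
contact_force: [-2.0, -0.3, 3.8]
grip_width: 0.0149
gripper_force: 20.9
```

```bash
cat > st.py <<'E'
from h import *
o=r.get_obs();T=r.grab_frame("top");W=r.grab_frame("wrist");print(needle(T),o["tcp_pos"].round(4),o["contact_force"].round(1),o["grip_width"].round(4),o["gripper_force"],"t",o["clock"])
c=W.astype(int);m=(c[...,2]>c[...,0]+50).astype(np.uint8);n,l,s,ce=cv2.connectedComponentsWithStats(m)
if n>1: k=1+np.argmax(s[1:,4]);print("handle in wrist",ce[k].round(1),s[k][:5])
E
python3 st.py
```

```text
Traceback (most recent call last):
  File "st.py", line 2, in <module>
    o=r.get_obs();T=r.grab_frame("top");W=r.grab_frame("wrist");print(needle(T),o["tcp_pos"].round(4),o["contact_force"].round(1),o["grip_width"].round(4),o["gripper_force"],"t",o["clock"])
                                                                                                                                  ^^^^^^^^^^^^^^^^^^^^^
AttributeError: 'float' object has no attribute 'round'
```

```bash
sed -i 's/o\["grip_width"\].round(4)/o["grip_width"]/' st.py; python3 st.py
```

```text
(2.67, 67) [ 0.5148 -0.1726  0.0861] [ 0.8 -0.4  2.1] 0.015513580300130019 20.789709091186523 t 13.9
handle in wrist [317.9 343.5] [ 297  292   45  103 3747]
```

{"name": "step_arm", "arguments": {"moves": [{"rx": 0, "ry": 0, "rz": 0, "dx": 0, "dy": 2.26, "dz": 0.93, "gripper": -1}, {"rx": 0, "ry": 0, "rz": 0, "dx": 0, "dy": 2.17, "dz": 1.13, "gripper": -1}, {"rx": 0, "ry": 0, "rz": 0, "dx": 0, "dy": 2.06, "dz": 1.31, "gripper": -1}, {"rx": 0, "ry": 0, "rz": 0, "dx": 0, "dy": 1.94, "dz": 1.48, "gripper": -1}, {"rx": 0, "ry": 0, "rz": 0, "dx": 0, "dy": 1.8, "dz": 1.65, "gripper": -1}, {"rx": 0, "ry": 0, "rz": 0, "dx": 0, "dy": 1.65, "dz": 1.8, "gripper": -1}, {"rx": 0, "ry": 0, "rz": 0, "dx": 0, "dy": 1.48, "dz": 1.94, "gripper": -1}, {"rx": 0, "ry": 0, "rz": 0, "dx": 0, "dy": 1.31, "dz": 2.06, "gripper": -1}]}}

```text
clock: 15.0
tcp_pos: [0.5287, -0.1746, 0.0737]
orientation: [-2.373, -2.058, 0.0]
contact_force: [-0.1, 0.3, 1.7]
grip_width: 0.0155
gripper_force: 20.9
```

```bash
python3 st.py
```

```text
(2.68, 19) [ 0.5287 -0.1746  0.0737] [-0.1  0.3  1.7] 0.015466544554865104 20.851291716098785 t 15.0
handle in wrist [318.4 342.8] [ 297  291   45  104 3904]
```

The arm now hides the dial in the top view. I'll build a 3D-based reader usable in either view (dial plane: u towards −x and up, y to the right).

```bash
cat >> h.py <<'E'
def rd(I,cam_,hub,tilt=45):
    X=np.array([.99,-.139,0]);Y=np.array([.139,.99,0]);u=-X*np.cos(np.radians(tilt))+np.array([0,0,np.sin(np.radians(tilt))])
    c=r.camera_info(cam_); th=np.radians(np.arange(360.)); h=I.min(2); prof=np.zeros(360)
    for q in np.arange(.010,.027,.001):
        P=hub+q*(np.cos(th)[:,None]*u+np.sin(th)[:,None]*Y)
        p=cv2.projectPoints(P,np.array(c["rvec"],float),np.array(c["tvec"],float),np.array(c["mtx"],float),None)[0].reshape(-1,2)
        prof+=cv2.remap(h,np.float32(p[:,0])[None],np.float32(p[:,1])[None],1)[0]/17
    prof=cv2.blur(np.tile(prof,3)[None],(7,1))[0,360:720]; md=np.median(prof); k=np.argmin(prof); i=np.arange(k-20,k+21)
    w=np.clip(md-.4*(md-prof[k])-prof[i%360],0,None); return round(float(np.radians((i*w).sum()/w.sum())),2), round(md-prof[k]), round(md)
E
python3 - <<'E'
from h import *
h0,e=tri(("side",294.5,220.5),("top",336,274));print(h0,e,h0[2])
h1=h0-[0,0,.0355]
for d in(0,.003,-.003):
  print(d,rd(cv2.imread("pics/side0.png"),"side",h0+[0,0,d]),rd(cv2.imread("pics/top0.png"),"top",h0),rd(cv2.imread("pics/s7.png"),"side",h1+[0,0,d]),rd(cv2.imread("pics/t7.png"),"top",h1))
T=r.grab_frame("top");S=r.grab_frame("side");cv2.imwrite("pics/t9.png",T);cv2.imwrite("pics/s9.png",S)
print(rd(S,"side",h1),rd(T,"top",h1))
E
```

```text
[ 0.54140588 -0.02188046  0.2075476 ] 0.003389745809407131 0.20754759658376604
0 (0.07, 43, 117) (0.03, 67, 132) (2.84, 47, 120) (2.88, 70, 141)
0.003 (6.16, 42, 117) (0.03, 67, 132) (3.03, 47, 120) (2.88, 70, 141)
-0.003 (0.26, 37, 115) (0.03, 67, 132) (2.65, 42, 119) (2.88, 70, 141)
(1.07, 3, 66) (2.73, 18, 93)
```

```bash
python3 - <<'E'
from h import *
for n in("t7","t9"):
    print(n);print(cv2.imread(f"pics/{n}.png")[262:290:2,318:356:2].min(2))
E
```

```text
t7
[[ 69  63  67  65  67  69  74  85  77  79  71  62  62  45  46  52  64  64
   62]
 [ 65  65  76  91 112 144 144 124 131  96 138 135 101  79  63  62  59  66
   63]
 [ 64  95 113 139 110 136 143 100  82 106 140 139 131 140 103  76  64  60
   63]
 [101 142 124 120 143 144 138 136  58 141 137 136 139 139 100 136  94  62
   64]
 [139  88 139 145 143 143 145 141  63 137 142 138 137 141 139 130 116  97
   66]
 [134 134 142 141 142 143 141 147  84 130 143 139 139 138 141 135 143 134
   78]
 [125 102 134 138 141 141 139 130  98 105 137 141 142 142 137 138 120  98
  112]
 [131 134 142 142 140 142 138 141  98  92 139 142 141 142 140 141 127 134
  126]
 [135 144 144 143 142 143 142 140 138 141 141 142 140 138 142 143 121 118
  121]
 [112 130 104 142 145 144 140 142 144 143 145 141 138 138 141 145 120 127
  119]
 [ 98 130 142 132 140 145 139 143 138 141 142 141 143 142 144 133 140 135
  107]
 [ 72  99 121 109 144 142 132 143 131 141 141 141 140 130 144 105 132 110
   98]
 [ 58  68 101 107 132 124 134 144  89 144 137 123 143 106 131 134 108 103
   88]
 [ 64  68  72  88 100 105 119 132 123 140 13
[... 475 characters left out ...]
 143  65 143 136 102  95  93  94  90  92  88
   55]
 [ 80  64  93 102 134 133 134 104  72  71  91  92  94  93  93  91  79  61
   76]
 [ 86  90  92  90  91  89  91  91  80  60  86  91  92  91  94  90  79  87
   85]
 [ 95  90  95  90  95  90  92  91  92  89  92  91  89  90  92  94  80  80
   79]
 [ 87  81  71  94  94  90  92  91  95  92  92  92  91  92  91  95  80  85
   78]
 [ 72  84  95  86  91  94  94  96  91  92  93  90  93  90  90  88  90  86
   67]
 [ 65  72  83  73  96  90  91  91  86  91  95  91  92  88  96  65  86  72
   57]
 [ 68  66  69  78  90  83  86  92  58  91  89  78  95  68  84  86  71  62
   54]
 [ 67  65  68  71  71  78  86  92  81  93  91  78  85  80  72  68  62  57
   66]]
```

Only a shadow lies across the dial, so I'll use a local-contrast (black-hat) ratio instead.

```bash
python3 - <<'E'
s=open("h.py").read()
s=s.replace("h=I.min(2); prof=np.zeros(360)\n    for q in np.arange(.010","h=I.min(2); C=cv2.morphologyEx(h,cv2.MORPH_CLOSE,np.ones((7,7)));h=np.uint8(200.*h/np.maximum(C,1)); prof=np.zeros(360)\n    for q in np.arange(.010")
s+='\nH1=np.array([.54141,-.02188,.17205])\n'
open("h.py","w").write(s)
s=open("st.py").read().replace("needle(T)",'rd(T,"top",H1)');open("st.py","w").write(s)
E
python3 - <<'E'
from h import *
for n in("t7","t9"):print(rd(cv2.imread(f"pics/{n}.png"),"top",H1))
E
```

```text
(2.88, 95, 195)
(2.73, 93, 194)
```

The data fit a low spot near +40° and hence a high spot near +220° (start 2.88, at 20° about 2.72, at 60° 2.73). I'll carry on round in 10° rows.

{"name": "step_arm", "arguments": {"moves": [{"rx": 0, "ry": 0, "rz": 0, "dx": 0, "dy": 2.06, "dz": 4.42, "gripper": -1}, {"rx": 0, "ry": 0, "rz": 0, "dx": 0, "dy": 1.26, "dz": 4.71, "gripper": -1}, {"rx": 0, "ry": 0, "rz": 0, "dx": 0, "dy": 0.43, "dz": 4.86, "gripper": -1}, {"rx": 0, "ry": 0, "rz": 0, "dx": 0, "dy": -0.43, "dz": 4.86, "gripper": -1}]}}

```text
clock: 15.7
tcp_pos: [0.5318, -0.1751, 0.0546]
orientation: [-2.373, -2.058, 0.0]
contact_force: [-2.3, -0.7, 3.0]
grip_width: 0.0155
gripper_force: 20.9
```

```bash
python3 st.py
```

```text
(3.11, 89, 194) [ 0.5318 -0.1751  0.0546] [-2.3 -0.7  3. ] 0.015462725353842115 20.899667143821716 t 15.7
handle in wrist [319.1 341.6] [ 297  290   45  105 4120]
```

{"name": "step_arm", "arguments": {"moves": [{"rx": 0, "ry": 0, "rz": 0, "dx": 0, "dy": -1.26, "dz": 4.71, "gripper": -1}, {"rx": 0, "ry": 0, "rz": 0, "dx": 0, "dy": -2.06, "dz": 4.42, "gripper": -1}, {"rx": 0, "ry": 0, "rz": 0, "dx": 0, "dy": -2.8, "dz": 4, "gripper": -1}, {"rx": 0, "ry": 0, "rz": 0, "dx": 0, "dy": -3.45, "dz": 3.45, "gripper": -1}]}}

```text
clock: 16.3
tcp_pos: [0.5229, -0.1738, 0.0387]
orientation: [2.372, 2.058, 0.001]
contact_force: [0.0, -1.1, 7.3]
grip_width: 0.0153
gripper_force: 21.2
```

```bash
python3 st.py
```

```text
(3.74, 91, 193) [ 0.5229 -0.1738  0.0387] [ 0.  -1.1  7.3] 0.015296850539673943 21.21919333934784 t 16.3
handle in wrist [320.1 342.9] [ 297  287   46  108 4045]
```

Readings at 100° and 140° both fit φ≈218–219°, which is consistent. I'll go on to 220°.

{"name": "step_arm", "arguments": {"moves": [{"rx": 0, "ry": 0, "rz": 0, "dx": 0, "dy": -4, "dz": 2.8, "gripper": -1}, {"rx": 0, "ry": 0, "rz": 0, "dx": 0, "dy": -4.42, "dz": 2.06, "gripper": -1}, {"rx": 0, "ry": 0, "rz": 0, "dx": 0, "dy": -4.71, "dz": 1.26, "gripper": -1}, {"rx": 0, "ry": 0, "rz": 0, "dx": 0, "dy": -4.86, "dz": 0.43, "gripper": -1}]}}

```text
clock: 16.9
tcp_pos: [0.5056, -0.1712, 0.0321]
orientation: [2.372, 2.058, 0.003]
contact_force: [4.0, 0.2, 2.0]
grip_width: 0.0155
gripper_force: 20.8
```

```bash
python3 st.py
```

```text
(4.32, 85, 196) [ 0.5056 -0.1712  0.0321] [4.  0.2 2. ] 0.015529647052975756 20.813332200050354 t 16.9
handle in wrist [319. 366.] [ 298  341   44   54 2048]
```

{"name": "step_arm", "arguments": {"moves": [{"rx": 0, "ry": 0, "rz": 0, "dx": 0, "dy": -4.86, "dz": -0.43, "gripper": -1}, {"rx": 0, "ry": 0, "rz": 0, "dx": 0, "dy": -4.71, "dz": -1.26, "gripper": -1}, {"rx": 0, "ry": 0, "rz": 0, "dx": 0, "dy": -4.42, "dz": -2.06, "gripper": -1}, {"rx": 0, "ry": 0, "rz": 0, "dx": 0, "dy": -4, "dz": -2.8, "gripper": -1}, {"rx": 0, "ry": 0, "rz": 0, "dx": 0, "dy": 0, "dz": 0, "gripper": -1}]}}

```text
clock: 17.62
tcp_pos: [0.4862, -0.1686, 0.0388]
orientation: [-2.373, -2.058, 0.001]
contact_force: [1.1, -0.4, 4.3]
grip_width: 0.0153
gripper_force: 21.0
```

```bash
python3 st.py
```

```text
(4.59, 75, 196) [ 0.4862 -0.1686  0.0388] [ 1.1 -0.4  4.3] 0.015302487633222277 21.023702323436737 t 17.625
handle in wrist [318.8 342.8] [ 297  289   45  106 4053]
```

{"name": "step_arm", "arguments": {"moves": [{"rx": 0, "ry": 0, "rz": 0, "dx": 0, "dy": -3.45, "dz": -3.45, "gripper": -1}, {"rx": 0, "ry": 0, "rz": 0, "dx": 0, "dy": -2.8, "dz": -4, "gripper": -1}, {"rx": 0, "ry": 0, "rz": 0, "dx": 0, "dy": -2.06, "dz": -4.42, "gripper": -1}, {"rx": 0, "ry": 0, "rz": 0, "dx": 0, "dy": -1.26, "dz": -4.71, "gripper": -1}, {"rx": 0, "ry": 0, "rz": 0, "dx": 0, "dy": 0, "dz": 0, "gripper": -1}]}}

```text
clock: 18.35
tcp_pos: [0.477, -0.1674, 0.0555]
orientation: [-2.373, -2.058, 0.001]
contact_force: [2.0, 0.3, 3.2]
grip_width: 0.0154
gripper_force: 20.9
```

```bash
python3 st.py
```

```text
(4.37, 81, 196) [ 0.477  -0.1674  0.0555] [2.  0.3 3.2] 0.015368773413914731 20.87568461894989 t 18.35
handle in wrist [318.8 342.4] [ 298  291   44  104 4009]
```

Passed the maximum: 4.32 at 180°, 4.59 at 220° and 4.37 at 260°, so the high spot is at about 221°. I'll turn back there and release.

{"name": "step_arm", "arguments": {"moves": [{"rx": 0, "ry": 0, "rz": 0, "dx": 0, "dy": 1.26, "dz": 4.71, "gripper": -1}, {"rx": 0, "ry": 0, "rz": 0, "dx": 0, "dy": 2.06, "dz": 4.42, "gripper": -1}, {"rx": 0, "ry": 0, "rz": 0, "dx": 0, "dy": 2.8, "dz": 4, "gripper": -1}, {"rx": 0, "ry": 0, "rz": 0, "dx": 0, "dy": 3.1, "dz": 3.1, "gripper": -1}, {"rx": 0, "ry": 0, "rz": 0, "dx": 0, "dy": 0, "dz": 0, "gripper": -1}, {"rx": 0, "ry": 0, "rz": 0, "dx": 0, "dy": 0, "dz": 0, "gripper": -1}, {"rx": 0, "ry": 0, "rz": 0, "dx": 0, "dy": 0, "dz": 0, "gripper": -0.4}, {"rx": 0, "ry": 0, "rz": 0, "dx": 0, "dy": 0, "dz": 0, "gripper": -0.1}, {"rx": 0, "ry": 0, "rz": 0, "dx": 0, "dy": 0, "dz": 0, "gripper": -0.1}, {"rx": 0, "ry": 0, "rz": 0, "dx": 0, "dy": 0, "dz": 0, "gripper": -0.1}]}}

```text
clock: 19.7
tcp_pos: [0.4863, -0.1686, 0.0388]
orientation: [-2.373, -2.058, 0.0]
contact_force: [-1.3, -0.8, -0.2]
grip_width: 0.0384
gripper_force: 0.0
```

```bash
python3 st.py
```

```text
(4.59, 77, 196) [ 0.4863 -0.1686  0.0388] [-1.3 -0.8 -0.2] 0.0384340427897202 0.0 t 19.7
handle in wrist [320.5 342.4] [ 299  290   46  104 4059]
```

{"name": "step_arm", "arguments": {"moves": [{"rx": 0, "ry": 0, "rz": 0, "dx": -10, "dy": 0, "dz": 0, "gripper": -0.1}, {"rx": 0, "ry": 0, "rz": 0, "dx": -20, "dy": 0, "dz": 0, "gripper": -0.1}, {"rx": 0, "ry": 0, "rz": 0, "dx": -15, "dy": 0, "dz": -10, "gripper": -0.1}, {"rx": 0, "ry": 0, "rz": 0, "dx": 0, "dy": 0, "dz": -40, "gripper": -0.1}, {"rx": 0, "ry": 0, "rz": 0, "dx": 0, "dy": 0, "dz": -50, "gripper": -0.1}, {"rx": 0, "ry": 0, "rz": 0, "dx": 0, "dy": 0, "dz": -50, "gripper": -0.1}, {"rx": 0, "ry": 0, "rz": 0, "dx": -50, "dy": 0, "dz": -20, "gripper": -0.1}, {"rx": 0, "ry": 0, "rz": 0, "dx": 0, "dy": 0, "dz": 0, "gripper": -0.1}, {"rx": 0, "ry": 0, "rz": 0, "dx": 0, "dy": 0, "dz": 0, "gripper": -0.1}, {"rx": 0, "ry": 0, "rz": 0, "dx": 0, "dy": 0, "dz": 0, "gripper": -0.1}, {"rx": 0, "ry": 0, "rz": 0, "dx": 0, "dy": 0, "dz": 0, "gripper": -0.1}]}}

```text
clock: 21.18
tcp_pos: [0.473, -0.2617, 0.2083]
orientation: [-2.371, -2.059, 0.0]
contact_force: [-0.6, 0.1, 0.7]
grip_width: 0.0387
gripper_force: 0.0
```

```bash
python3 st.py; python3 - <<'E'
from h import *
T=r.grab_frame("top");c=T[270:320,380:440].astype(int);m=c[...,2]>c[...,0]+30;print(np.argwhere(m).mean(0)+[270,380] if m.any() else None)
a=np.radians(221);q=np.array([.505,-.169,.085])+28e-3*(np.sin(a)*np.array([.99,-.139,0])+np.cos(a)*np.array([0,0,1]));print("expected handle px",proj("top",q))
print(rd(T,"top",H1))
E
```

```text
(4.59, 76, 195) [ 0.473  -0.2617  0.2083] [-0.6  0.1  0.7] 0.03870603414645551 0.0 t 21.175
handle in wrist [322.6  74.9] [311  44  21  58 939]
[301.24509804 404.80392157]
expected handle px [404.38662469 301.78280022]
(4.59, 78, 196)
```

The needle stays at 4.59, its highest reading, and the handle is where I expected it, at (404.8,301.2) against a predicted (404.4,301.8). The robot is clear of everything, so I'm handing in.

```bash
python3 -c "
from bench import r
print(r.hand_in())"
```

```text
the job is handed in; nothing more can be done
None
```

Handed in at about 21 s: the roller stands at its highest reading (needle about 4.6 rad, roughly 221° from where it started), with the plunger on the barrel and the robot clear; no verdict was shown.

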